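# Drive the stuck plug out of the cell block

### The job

The plug is stuck in the bore of the cell block. Lift the dust cover off its two pins and stand it upright on the middle of the white tile; then take the drift from its cradle and, with its end, push the plug from the small-hole side right out of the bore into the block's catch tray, and lay the drift back in its cradle. Do not touch the plug with the fingers or disturb the glassware and bottles standing about.

Things in the scene. Friction and masses are not known exactly. Their poses are not given: they have to be found in the camera images.
- cell_block: Fixed aluminium block 60 (x) x 44 (y) x 80 mm high on a dark foot plate (x -46 to 46, y -24 to 102, 8 mm thick). Origin under the block's middle, on the bench, z up. A level bore runs along its y, 58 mm above the bench. Two pins, 6 mm across, 8 mm tall, stand on its top at (x, y) (-20, -12) and (20, 12) mm. A screw head sticks out 14 mm from the +x face at y = 8 mm.
- bore_entry (a point): Centre of the small-hole side of the bore, on the block's face y = -22 mm, 58 mm above the bench: a round hole 18 mm across in a 4 mm shoulder, through which the drift goes in, towards the block's +y. The plug is too big to pass here. Axes as the block's. The fixed light viewer, 220 mm tall, stands beyond it at world x over 0.65 m.
- bore_exit (a point): Centre of the bore's open end, on the block's face y = +22 mm; from shoulder to here the bore is 26 mm across, 40 mm long. A side spring grips the plug: about 5 to 15 N are needed to slide it (more when pushed fast), until its rear end is 14 mm inside this face; then it is loose. Axes as the block's.
- tray_floor (a point): Middle of the catch tray's floor, 43 mm above the bench. The tray is part of the block, beyond the bore's open end: floor level, from y = 22 to 95 mm of the block's frame, 34 mm wide; walls 14 mm above the floor along the sides and across the end. Axes as the block's.
- plug: Plain steel solid cylinder, 0.12 kg, 25 mm in diameter, 34 mm long along its own y, origin at its centre. It starts in the bore, its centre at y = 0 to 3 mm of the block's frame. Rolls when free.
- cover: Loose steel dust cover, 0.15 kg: top plate 60 (x) x 56 (y) mm at z 32 to 35 mm, a flange down to z = 0 at each y end. Origin: its middle at the flange feet, on which it can stand. Black rib handle at the centre, 12 (x) x 40 (y) mm, z 35 to 69 mm. Starts on the block, axes as the block's, origin 48 mm up, pins in its 10 mm holes: lift over 10 mm straight up. Its flanges close the bore's ends.
- drift: Loose straight steel rod, 10 mm in diameter, 180 mm long along its own y, both ends alike; a square knurled grip, 14 mm wide, 50 mm long, at its middle. Origin at its centre on the axis. 0.12 kg. It starts level in the cradle, its origin 45 mm above the bench; it may be shifted lengthwise by up to 12 mm.
- cradle: Fixed grey cradle for the drift: foot 40 (x) x 150 (y) x 6 mm, two V-shaped posts 12 mm thick at y = -60 and +60 mm, the V's open upwards, 27 mm wide at the mouth, their tips 51 mm above the bench. A lying drift has its axis along the cradle's y, 45 mm above the cradle's origin (the underside's centre, on the bench).
- white_tile: Fixed white tile lying flat, 109 (x) x 99 (y) mm, 10 mm thick, origin at the centre of its underside. It lies between the hotplate on its right (top 128 mm above the bench, with a bottle on it reaching 240 mm) and an upright clear splash screen on its left, 157 mm tall, about 90 mm from the tile's centre (both fixed).
- amber_vial: Bystander: amber bottle with a black cap, 48 mm in diameter, 94 mm tall; origin at its underside's centre.
- conical_flask: Bystander: conical flask, 65 mm in diameter, 100 mm tall; origin at its underside's centre.
- dropper_bottle: Bystander: amber dropper bottle, 53 mm in diameter, 124 mm tall; origin at its underside's centre.
- beaker: Bystander: glass beaker, 61 x 65 mm, 78 mm tall; origin at its underside's centre.
- vial: Bystander: stoppered vial, 34 mm in diameter, 94 mm tall; origin at its underside's centre.

How it is judged (in metres and radians):
On the way, in this order (a step that is already met when the one before it is completed fails the run):
1. the cover stands upright on the white tile (horizontal distance between cover and white_tile below 0.025 m and angle between cover's own z axis and vertical below 0.1 rad and z of cover in the frame of white_tile below 0.015 m and contact force between the fingers and cover below 0.1 N), for 0.2 s.
2. the drift's end has pushed the plug at least 10 mm along the bore (distance of plug from where it was at the start of the episode above 0.01 m and contact force between drift and plug above 0.3 N and contact force between the fingers and drift above 0.5 N and y of plug in the frame of cell_block below 0.045 m), for 0.1 s.
At the end, for the whole second after the job is handed in: Plug at rest in the catch tray, wholly out of the bore (centre 40 to 97 mm along the block's y). Drift at rest in both V's of its cradle, within 30 mm of centred. Cover upright (under 0.1 rad) on the white tile, centre within 25 mm of the tile's (y of plug in the frame of cell_block between 0.04 and 0.097 m and x of plug in the frame of cell_block between -0.02 and 0.02 m and z of plug in the frame of cell_block between 0.045 and 0.064 m and linear speed of each of plug, drift below 0.02 m/s and horizontal distance between drift and cradle below 0.03 m and z of drift in the frame of cradle between 0.041 and 0.049 m and angle between the y axis of drift and the y axis of cradle, either way round below 0.08 rad and horizontal distance between cover and white_tile below 0.025 m and angle between cover's own z axis and vertical below 0.1 rad and z of cover in the frame of white_tile below 0.015 m); the robot touches nothing.
It fails at once if the fingers touch the plug (contact force between the fingers and plug above 0.2 N).
It fails at once if a bystander is moved more than 15 mm or tipped (distance of any of amber_vial, conical_flask, dropper_bottle, beaker, vial from where it was at the start of the episode above 0.015 m or angle between any of amber_vial, conical_flask, dropper_bottle, beaker, vial's own z axis and vertical above 0.4 rad).
It also fails if it takes over 66 s, if anything falls off the work surface, if the arm or the gripper's body presses on something with over 40 N, if the wrist force passes 120 N, or if a joint passes its speed limit or range.

### The arm

A 6-joint arm with a two-finger parallel gripper is mounted at the origin on a cart in front of the work surface, level with it; the furniture and walls round the work are solid. World frame = base frame: x ahead of the robot, y to its left, z up, the work surface at z = 0. Lengths are in m, angles in degrees, forces in N, time in s.
With the tool pointing down it reaches from about 0.3 to 0.75 m from the base axis. Payload 8.5 kg.
Tool frame: the origin (TCP) lies on the centre line of the jaws, within the pads' length; the fingertips stand 11 mm ahead of it and the grasp point (between the pads) lies 8 mm behind it; z points along the fingers, y is the line along which they close (so a half turn about z gives the same grasp; the last joint's range is limited). The gripper opens to 85 mm and grips with 20 to 120 N. Pads are 22 mm wide; open, the fingers measure 114 mm over their backs; the gripper's body (76 mm by 85 mm) begins 54 mm behind the grasp point. The pads swing forward as they close: fully open they stand 13 mm farther back than shut.
Start: joints at [-87.794, 21.807, 74.336, -0, 83.858, -12.336], TCP at [0.138, -0.532, 0.221] pointing down, gripper open.
Joint ranges: [-178.18, 178.18], [-50.72, 133.34], [12.68, 142.11], [-81.47, 261.47], [9.98, 163.14], [-165.26, 165.26]. Speed limits (degrees/s): [136.94, 136.94, 180, 180, 180, 180].

### API

Orientations are given as a 3x3 rotation matrix whose columns are the frame's x, y, z axes.
In Python, from rig import env gives the robot as it stands.
- The arm moves only by the tool advance, called as name(argument=value, ...) on one line, values as JSON. Schema: {"type":"object","properties":{"motion":{"type":"array","items":{"type":"number"},"minItems":5,"maxItems":50},"squeeze":{"type":"number"},"only":{"type":"string"},"quiet":{"type":"boolean"},"lines":{"type":"string"}},"required":["motion"],"additionalProperties":false}. motion is one flat list of numbers that holds 1 to 10 rows one after another, with no inner brackets; each row has 5 numbers: dx, dy, dz in units of 20 mm, then a turn about the tool's z in degrees, then the finger opening in m; each row shifts and turns the commanded pose from where the row before left it, along the tool's axes as they then stand; what a row does not reach is not made up. A row lasts 1/10 s, in which the tool goes at most 0.05 m and 8.59 degrees, less where a joint would pass 70% of its speed; a pose out of reach is approached as far as the arm can. The fingers move at their own pace and stop on an object; squeeze is the grip in N (left out, the last holds). Time passes only in rows, so rows that do not move let the fingers close. The tool returns the time, the measured TCP pose, the force, the opening and the grip force at its end. only (a regular expression) keeps the lines of the reply that match it, lines (a string "A,B") keeps lines A to B, and quiet returns only ok. Input that does not fit is refused with a message, and nothing moves.
- env.observe(): the state, without advancing time (a new reading comes with each control period).
- env.get_image(name): name is "side" or "top" or "wrist"; returns a dict with "pixels" (420x560x3 uint8, red, green, blue), "K" (3x3 intrinsics, pixels), "extrinsics" (4x4, takes a point from world to camera coordinates). Camera axes: x right, y down, z forward; pixel columns grow to the right and rows downward; lengths in m; the calibration is good to about 2 mm. A picture is of the moment at which its call begins. There is no depth.
- env.close_job(): hands the job in; it is judged then, once.
The state is a dict: "time_s": time; "q": joint angles; "qvel": joint speeds; "joint_efforts": joint torques, N m; "position": TCP position; "tool_rot": TCP orientation; "ft_force": force on the tool from outside, world axes, zero at the start; "wrist_torque": the same for the moment, N m; "grip_width": finger opening in m; "gripper_force": force on a finger pad.
Only numpy, scipy, OpenCV 4.12 (cv2) and the standard library are available. Lean on these libraries where they do the work, as an engineer would, in place of code of your own. Each camera call takes 0.05 s, during which the arm holds its last target. There are 200 camera calls.

## Working session

There is one attempt and no reset: what is moved stays moved. The work goes in short steps, Python scripts to look and compute and a tool call to move; the robot and the scene stay as the last step left them, time stands still between calls to the robot, and variables do not carry over. Pictures are saved under pics/ and viewed, at most 10 in all, crops included, and the job is handed in when it is done.

```bash
ls; mkdir -p pics; python3 - <<'E'
from rig import env
import cv2
o=env.observe(); print(o['time_s'],o['position'],o['tool_rot'])
for n in('top','side'):
    d=env.get_image(n); cv2.imwrite(f'pics/{n}0.png',d['pixels'][:,:,::-1]); print(n,d['K'],d['extrinsics'])
E
```

```text
pics
rig.py
0.0 [ 0.13806915 -0.53207179  0.21991988] [[ 9.67970194e-01  2.51065125e-01 -8.52201004e-05]
 [ 2.51064987e-01 -9.67969178e-01  1.42953461e-03]
 [ 2.76415855e-04 -1.40514268e-03 -9.99998975e-01]]
top [[402.95716908   0.         280.83661348]
 [  0.         402.95716908 211.29274867]
 [  0.           0.           1.        ]] [[-3.70580474e-03 -9.99993039e-01  4.35139647e-04 -8.48587411e-02]
 [-9.94057319e-01  3.63646569e-03 -1.08797158e-01  5.04464124e-01]
 [ 1.08794819e-01 -8.35734777e-04 -9.94063876e-01  1.30098271e+00]
 [ 0.00000000e+00  0.00000000e+00  0.00000000e+00  1.00000000e+00]]
side [[427.27811339   0.         278.07594698]
 [  0.         427.27811339 209.59984359]
 [  0.           0.           1.        ]] [[ 0.9999628  -0.00384921  0.00771895 -0.53409876]
 [ 0.00375209 -0.61168001 -0.79109638  0.01365127]
 [ 0.00776662  0.79109592 -0.61164281  1.36575781]
 [ 0.          0.          0.          1.        ]]
```

View pics/top0.png

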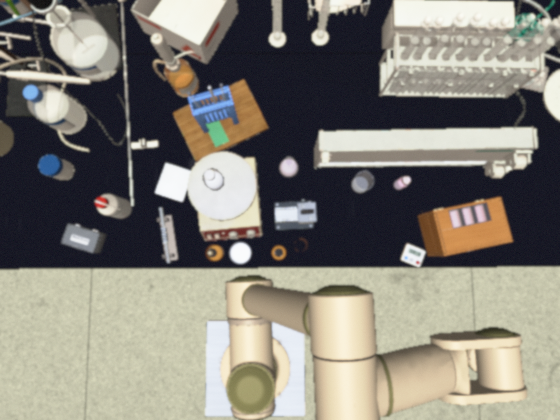

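View pics/side0.png

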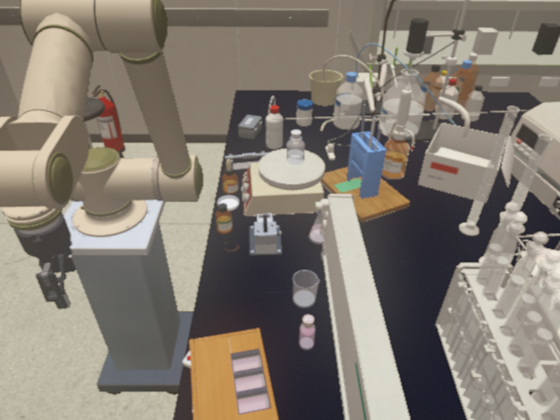

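The top view shows the block with its cover at about (295,215) and the tile at (175,182). The cradle with the drift is at (168,235), with the hotplate at (225,190) between them. In the side view the block is at (265,235). Next I'll enlarge these areas.

```bash
python3 - <<'E'
import cv2,numpy as np
t=cv2.imread('pics/top0.png');s=cv2.imread('pics/side0.png')
a=cv2.resize(t[155:275,145:225],None,fx=5,fy=5,interpolation=cv2.INTER_CUBIC)
b=cv2.resize(t[190:240,265:325],(400,333),interpolation=cv2.INTER_CUBIC)
c=cv2.resize(s[205:260,240:295],(400,267)[:1]+(267,),interpolation=cv2.INTER_CUBIC)
c=cv2.resize(s[208:258,235:310],(400,267),interpolation=cv2.INTER_CUBIC)
cv2.imwrite('pics/z1.png',np.hstack([a,np.vstack([b,c])]))
E
```

```text
(no output)
```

View pics/z1.png

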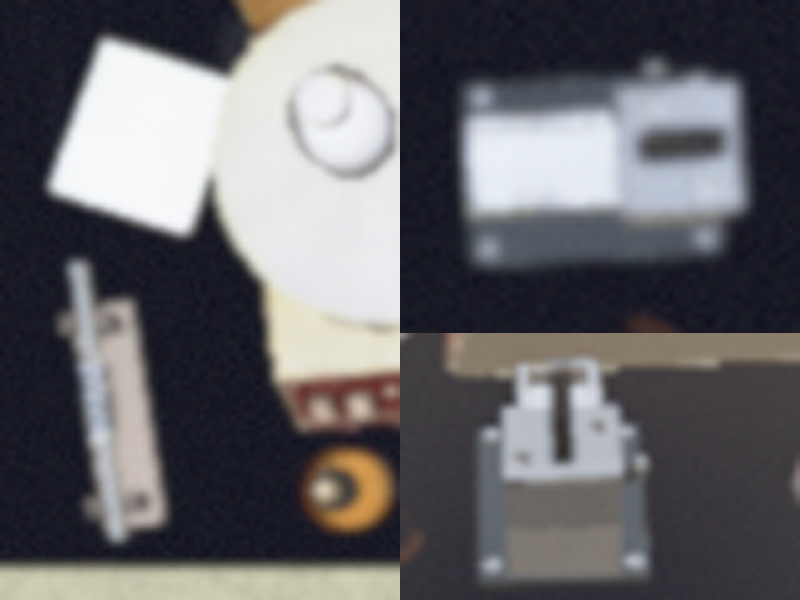

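The zoom shows the block axes nearly along the world's, with the screw towards +x and the tray towards +y. It shows the dark handle at full-image (307,212), the drift lying along its cradle, and the tile rotated about 17°. I'll measure these now.

```bash
cat > h.py <<'E'
import numpy as np,cv2
from rig import env
def ray(d,uv,z):
    E=np.array(d['extrinsics']);R,t=E[:3,:3],E[:3,3];c=-R.T@t
    v=R.T@np.linalg.inv(d['K'])@np.array([uv[0],uv[1],1.]);return c+v*(z-c[2])/v[2]
def proj(d,p):
    E=np.array(d['extrinsics']);q=d['K']@(E[:3,:3]@np.array(p)+E[:3,3]);return q[:2]/q[2]
def comps(m,x0,y0,x1,y1,amin=15):
    s=np.zeros(m.shape,np.uint8);s[y0:y1,x0:x1]=m[y0:y1,x0:x1]
    n,L,st,c=cv2.connectedComponentsWithStats(s)
    return [(np.argwhere(L==i)[:,::-1].astype(np.float32),c[i],st[i,4]) for i in range(1,n) if st[i,4]>=amin]
def line(p):  # centroid, yaw deg of principal axis
    c=p.mean(0);w,v=np.linalg.eigh(np.cov((p-c)[:,:2].T));return c,np.degrees(np.arctan2(v[1,1],v[0,1])),np.sqrt(w)
def plan(target,yaw):
    "displacement in tool axes after turn to yaw(tool x heading); turn about tool z"
    o=env.observe();R=o['tool_rot'];y0=np.degrees(np.arctan2(R[1,0],R[0,0]))
    y=np.radians(yaw);A=np.array([[np.cos(y),np.sin(y),0],[np.sin(y),-np.cos(y),0],[0,0,-1]])
    d=np.array(target)-o['position']
    print('t',o['time_s'],'yaw',y0.round(2),'turn toolz',round(-((yaw-y0+180)%360-180),2),'d_old',(R.T@d).round(4),'d_new',(A.T@d).round(4))
E
python3 - <<'E'
from h import *
d=env.get_image('top');im=d['pixels'].astype(int);g=im.sum(2)//3;np.set_printoptions(precision=4,suppress=True)
W=lambda P,z:np.array([ray(d,p,z) for p in P])
# handle: dark region inside cover
for p,c,a in comps((g<110).astype(np.uint8),297,205,318,219,10):
    print('handle',a,line(W(p,.117)))
# cover plate bright+handle
hsv=cv2.cvtColor(d['pixels'],cv2.COLOR_RGB2HSV)
for p,c,a in comps((g>215).astype(np.uint8),150,155,200,200,50):
    r=cv2.minAreaRect(W(p,.01)[:,:2].astype(np.float32)*1000);print('tile',a,r)
    h=cv2.convexHull(p)[:,0];print(W(cv2.approxPolyDP(h,3,True)[:,0],.01)[:,:2])
for p,c,a in comps((g>55).astype(np.uint8),270,195,325,235,50):
    r=cv2.minAreaRect(W(p,.04)[:,:2].astype(np.float32)*1000);print('block',a,r)
for p,c,a in comps(((g>100)&(im[...,2]>=im[...,0]+6)).astype(np.uint8),150,200,185,270,10):
    l=line(W(p,.045));q=W(p,.045);ax=np.array([np.cos(np.radians(l[1])),np.sin(np.radians(l[1]))]);s=(q-l[0])[:,:2]@ax
    print('drift',a,l,s.min(),s.max())
for n,uv,z in[('amber',(213,253),.09),('white',(240,253),.09),('amb2',(279,253),.09),('flask',(288,166),.1),('bott on hp',(212,178),.24),('beaker',(362,182),.07),('vial',(402,182),.09),('disk L',(188,187),.128),('screen',(132,200),.157),('orange box',(420,225),.1),('conef',(300,243),.05)]: print(n,ray(d,uv,z))
E
```

```text
handle 24 (array([ 0.4959, -0.1965,  0.117 ]), np.float64(-178.75210815582454), array([0.0015, 0.0118]))
handle 42 (array([ 0.4939, -0.1652,  0.117 ]), np.float64(93.41250988150675), array([0.0032, 0.0101]))
tile 1212 ((610.4169311523438, 260.7598571777344), (126.47405242919922, 144.41944885253906), 1.0533279180526733)
[[0.5485 0.1874]
 [0.5488 0.2645]
 [0.5728 0.3322]
 [0.6685 0.3013]
 [0.675  0.1897]]
block 1208 ((494.79241943359375, -132.95285034179688), (100.11719512939453, 143.54100036621094), 3.4839513301849365)
drift 127 (array([0.4501, 0.2966, 0.045 ]), np.float64(-170.79445163303905), array([0.0039, 0.0353])) -0.06837065300981063 0.05343968799479628
drift 10 (array([0.3843, 0.2849, 0.045 ]), np.float64(-172.24920457620615), array([0.0016, 0.0054])) -0.006970133272413404 0.009426609114606261
drift 17 (array([0.3536, 0.2797, 0.045 ]), np.float64(-172.31247644029082), array([0.0018, 0.0105])) -0.015365544440881344 0.014092120597642775
amber [0.3678 0.1245 0.09  ]
white [0.3675 0.0406 0.09  ]
amb2 [ 0.367  -0.0805  0.09  ]
flask [ 0.6399 -0.1098  0.1   ]
bott on hp [0.5751 0.1053 0.24  ]
beaker [ 0.5933 -0.3481  0.07  ]
vial [ 0.5892 -0.4707  0.09  ]
disk L [0.5691 0.1977 0.128 ]
screen [0.5255 0.3572 0.157 ]
orange box [ 0.4518 -0.5186  0.1   ]
conef [ 0.399  -0.1479  0.05  ]
```

Units first: shifts go in units of 20 mm. So -0.02 m is -1, -0.01 m is -0.5.

```bash
python3 - <<'E'
from h import *
plan((.494,-.165,.22),93.4)
d=env.get_image('top');print(ray(d,(174,182.5),.01))
E
```

```text
t 0.15 yaw 14.54 turn toolz -78.86 d_old [ 4.367e-01 -2.660e-01  4.000e-04] d_new [0.3454 0.3771 0.    ]
[0.60489783 0.27258955 0.01      ]
```

advance(motion=[0,0,-1,-8.5,0.085,0,0,-0.5,-8.5,0.085,0,0,0,-8.5,0.07,0,0,0,-8.5,0.05,0,0,0,-8.5,0.05,0,0,0,-8.5,0.05,0,0,0,-8.5,0.05,0,0,0,-8.5,0.05,0,0,0,-8.5,0.05,0,0,0,-2.4,0.05], squeeze=40)

```text
time_s: 1.2
position: [0.1381, -0.5323, 0.2503]
tool_rot: [[-0.065, 0.998, -0.0], [0.998, 0.065, 0.0], [0.0, -0.0, -1.0]]
ft_force: [0.1, 0.2, 0.2]
grip_width: 0.0503
gripper_force: 0.0
```

```bash
python3 -c "
from h import *
plan((.494,-.165,.22),93.4)"
```

```text
t 1.2 yaw 93.71 turn toolz 0.31 d_old [0.3434 0.379  0.0305] d_new [0.3455 0.3771 0.0303]
```

advance(motion=[1.65,1.8,0,0,0.05,1.65,1.8,0,0,0.05,1.65,1.8,0,0,0.05,1.65,1.8,0,0,0.05,1.65,1.8,0,0,0.05,1.65,1.8,0,0,0.05,1.65,1.8,0,0,0.05,1.65,1.8,0,0,0.05,1.65,1.8,0,0,0.05,0,0,0,0,0.05])

```text
time_s: 2.2
position: [0.4463, -0.2124, 0.2504]
tool_rot: [[-0.066, 0.998, 0.001], [0.998, 0.066, 0.001], [0.001, 0.001, -1.0]]
ft_force: [0.5, -1.0, -0.2]
grip_width: 0.0501
gripper_force: 0.0
```

```bash
python3 - <<'E'
from h import *
plan((.494,-.165,.22),93.4)
d=env.get_image('wrist');cv2.imwrite('pics/w1.png',d['pixels'][:,:,::-1]);print(proj(d,(.494,-.165,.117)))
E
```

```text
t 2.2 yaw 93.81 turn toolz 0.41 d_old [0.0441 0.0508 0.0305] d_new [0.0445 0.0505 0.0304]
[337.29988124 150.91234596]
```

View pics/w1.png

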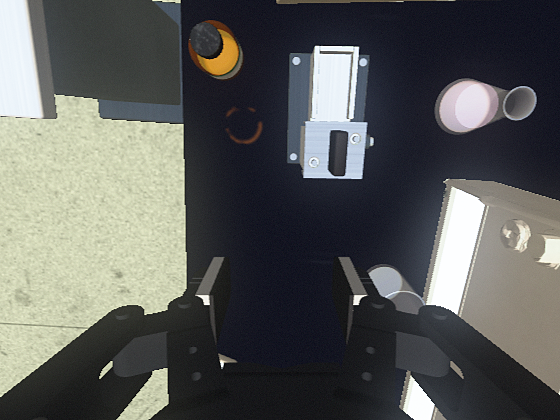

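The wrist view shows the handle at (338,152), close to the predicted (337,151). The plate screws are at (296,61), (363,61) and (293,157), and the tray opening is above the block. I'll use these to refine the block pose.

```bash
python3 - <<'E'
from h import *
d=env.get_image('wrist');g=d['pixels'].astype(int).sum(2)//3;np.set_printoptions(precision=4,suppress=True)
for x,y in((296,61),(363,61),(293,157)):
    for p,c,a in comps((g>125).astype(np.uint8),x-6,y-6,x+7,y+7,5): print('screw',c,a,ray(d,c,.010))
for p,c,a in comps((g<75).astype(np.uint8),322,126,356,178,60):
    r=cv2.minAreaRect(p);print(c,a,r,cv2.boundingRect(p.astype(np.int32)))
    print(np.array([ray(d,q,.117) for q in cv2.boxPoints(r)]))
for p,c,a in comps((g>190).astype(np.uint8),305,40,365,125,60):
    r=cv2.minAreaRect(p);print('tray',a,np.array([ray(d,q,.057) for q in cv2.boxPoints(r)]))
for p,c,a in comps((g>95).astype(np.uint8),298,118,372,185,600):
    r=cv2.minAreaRect(p);print('cov',a,np.array([ray(d,q,.083) for q in cv2.boxPoints(r)]))
E
```

```text
screw [297.3704  58.5   ] 54 [ 0.4548 -0.0767  0.01  ]
screw [357.9737  60.8421] 38 [ 0.5237 -0.0746  0.01  ]
screw [364.3889  59.6111] 54 [ 0.5308 -0.0729  0.01  ]
screw [294.5    154.7273] 44 [ 0.46   -0.1846  0.01  ]
[339.3622 150.7162] 740 ((339.3009033203125, 150.4867401123047), (17.561016082763672, 45.36595916748047), 3.814074993133545) (330, 128, 20, 46)
[[ 0.4873 -0.187   0.117 ]
 [ 0.4856 -0.1472  0.117 ]
 [ 0.501  -0.1471  0.117 ]
 [ 0.5034 -0.187   0.117 ]]
tray 3328 [[ 0.4615 -0.07    0.057 ]
 [ 0.5175 -0.0663  0.057 ]
 [ 0.5284 -0.1427  0.057 ]
 [ 0.4683 -0.1466  0.057 ]]
cov 2980 [[ 0.4608 -0.1966  0.083 ]
 [ 0.4588 -0.139   0.083 ]
 [ 0.526  -0.1375  0.083 ]
 [ 0.5316 -0.1952  0.083 ]]
```

```bash
python3 -c "
from h import *
plan((.4952,-.167,.15),92.9)"
```

```text
t 2.3 yaw 93.58 turn toolz 0.68 d_old [0.0454 0.0542 0.1003] d_new [0.0461 0.0536 0.1003]
```

advance(motion=[1.1,1.3,1,0.9,0.05,1,1.3,1,0,0.05,0,0,1,0,0.05,0,0,0.5,0,0.05,0,0,0,0,0.05])

```text
time_s: 2.8
position: [0.4923, -0.1727, 0.1795]
tool_rot: [[-0.042, 0.999, -0.002], [0.999, 0.042, 0.001], [0.001, -0.002, -1.0]]
ft_force: [0.3, -0.2, 0.1]
grip_width: 0.05
gripper_force: 0.0
```

```bash
python3 - <<'E'
from h import *
plan((.4952,-.167,.098),92.9)
d=env.get_image('wrist');g=d['pixels'].astype(int).sum(2)//3
u=proj(d,(.4952,-.167,.117)).astype(int);print(u)
x,y=u;c=d['pixels'][max(0,y-130):y+130,max(0,x-170):x+170];cv2.imwrite('pics/w2.png',c[:,:,::-1]);print(max(0,x-170),max(0,y-130))
E
```

```text
t 2.8 yaw 92.43 turn toolz -0.47 d_old [0.0055 0.0033 0.0815] d_new [0.0056 0.0032 0.0815]
[285 215]
115 85
```

View pics/w2.png

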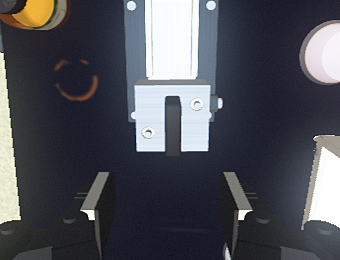

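The crop shows the handle midline at full-image x≈288, about 2 mm to the +x side of my estimate, which agrees with the screws. The jaws straddle it, so I'll descend at x=0.497.

To row units: 0.025 m is 1.25, 0.02 m is 1.

advance(motion=[0.275,0.25,1.25,-0.4,0.05,0,0,1.25,0,0.05,0,0,1,0,0.05,0,0,0.5,0,0.05,0,0,0,0,0.03,0,0,0,0,0.0,0,0,0,0,0,0,0,0,0,0,0,0,0,0,0,0,0,0,0,0], squeeze=40)

```text
time_s: 3.85
position: [0.4987, -0.1667, 0.1019]
tool_rot: [[-0.051, 0.999, 0.002], [0.999, 0.051, -0.002], [-0.002, 0.002, -1.0]]
ft_force: [-1.7, -0.7, 6.2]
grip_width: 0.01
gripper_force: 40.6
```

```bash
python3 - <<'E'
from h import *
plan((.497,-.1675,.098),92.9)
d=env.get_image('wrist');cv2.imwrite('pics/w3.png',d['pixels'][:,:,::-1])
E
```

```text
t 3.85 yaw 92.95 turn toolz 0.05 d_old [-0.0007 -0.0018  0.0039] d_new [-0.0008 -0.0018  0.0039]
```

advance(motion=[0,0,-0.5,0,0,0,0,-0.5,0,0,0,0,-1,0,0,0,0,-2,0,0,0,0,-2,0,0,0,0,-2,0,0,0,0,0,0,0], squeeze=50)

```text
time_s: 4.6
position: [0.4996, -0.1667, 0.2667]
tool_rot: [[-0.052, 0.999, 0.009], [0.999, 0.052, -0.006], [-0.006, 0.009, -1.0]]
ft_force: [-0.3, 0.2, -2.0]
grip_width: 0.0098
gripper_force: 49.4
```

```bash
python3 - <<'E'
from h import *
d=env.get_image('wrist');cv2.imwrite('pics/w4.png',cv2.resize(d['pixels'],None,fx=1,fy=1)[:,:,::-1])
plan((.42,.0,.29),92.9)
E
```

```text
t 4.65 yaw 92.95 turn toolz 0.05 d_old [ 0.17   -0.0699 -0.0275] d_new [ 0.1701 -0.0702 -0.0266]
```

View pics/w4.png

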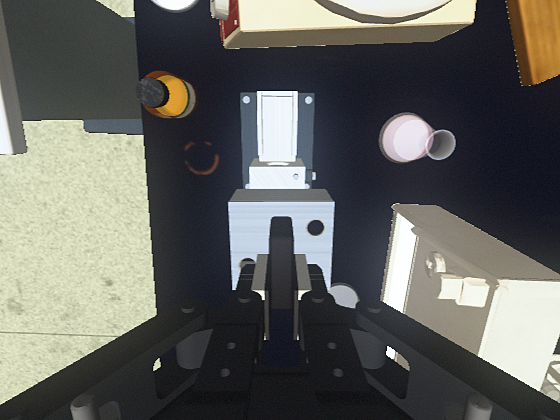

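The cover is clear of its pins, held on its handle. The small-hole face and the tray at (277,130) are now exposed. I'll carry it round in front of the hotplate bottle.

To row units: 0.04 m is 2, 0.002 m is 0.1.

advance(motion=[1.5,-0.65,0,0,0,2.25,-0.95,0,0,0,2.25,-0.95,-0.5,0,0,2.25,-0.95,0,0,0,2.25,0.1,0,0,0,2.25,0.1,0,0,0,2.25,0.1,0,0,0,2,0.1,0,0,0,1.25,0.1,0,0,0])

```text
time_s: 5.55
position: [0.4183, 0.1978, 0.2696]
tool_rot: [[-0.054, 0.999, -0.002], [0.999, 0.054, 0.0], [0.0, -0.002, -1.0]]
ft_force: [0.6, -0.9, -1.5]
grip_width: 0.0102
gripper_force: 49.4
```

advance(motion=[0.63,1.885,0,0,0,0.63,1.885,0,0,0,0.63,1.885,0,0,0,0.63,1.885,0,0,0,0.25,0.6,0,0,0,0,0,0,0,0])

```text
time_s: 6.15
position: [0.5799, 0.2594, 0.2679]
tool_rot: [[-0.052, 0.999, -0.004], [0.999, 0.052, -0.001], [-0.001, -0.004, -1.0]]
ft_force: [-0.1, 0.3, -1.3]
grip_width: 0.0096
gripper_force: 49.5
```

```bash
python3 - <<'E'
from h import *
plan((.605,.2725,.2),92.9)
d=env.get_image('wrist');cv2.imwrite('pics/w5.png',d['pixels'][:,:,::-1]);print(proj(d,(.605,.2725,.01)))
d=env.get_image('top');cv2.imwrite('pics/t5.png',d['pixels'][:,:,::-1])
E
```

```text
t 6.15 yaw 92.95 turn toolz 0.05 d_old [0.0119 0.026  0.0678] d_new [0.0118 0.0257 0.0679]
[301.20115076 166.17516863]
```

View pics/w5.png

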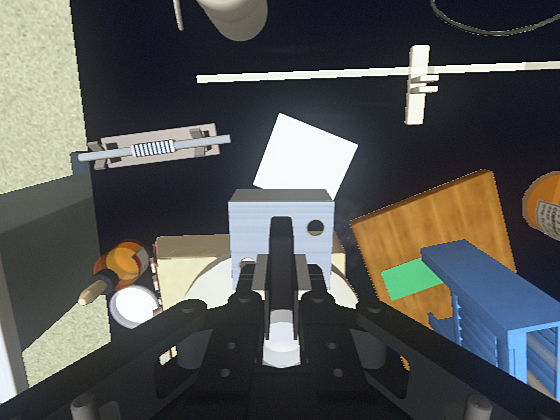

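The wrist view shows the tile corners at (281,113), (358,147) and (255,187, at the edge of the cover). The drift's ends are at (79,157) and (230,139), with its grip near (153,149). I'll convert these to world positions.

```bash
python3 - <<'E'
from h import *
np.set_printoptions(precision=4,suppress=True)
d=env.get_image('wrist');im=d['pixels'].astype(int);g=im.sum(2)//3
for p,c,a in comps((g>200).astype(np.uint8),245,105,365,189,300):
    h=cv2.approxPolyDP(cv2.convexHull(p),4,True)[:,0];print(h.tolist());q=np.array([ray(d,x,.01) for x in h]);print(q,np.linalg.norm(np.diff(q,axis=0),axis=1))
for z,uv in((.045,(79,157)),(.045,(230,139)),(.052,(153,149))):print(ray(d,uv,z))
hs=cv2.cvtColor(d['pixels'],cv2.COLOR_RGB2HSV)
m=((hs[...,1]>25)&(hs[...,0]>85)&(hs[...,0]<125)&(g>100)).astype(np.uint8)
for p,c,a in comps(m,70,125,240,170,20): 
    q=np.array([ray(d,x,.047) for x in p]);print('dr',a,p.min(0),p.max(0),line(q)[:2])
# drift grip: dark stripes columns along axis
for u in range(125,180,3): print(u,int(g[int(round(157-18*(u-79)/151)),u]),end=' ')
E
```

```text
[[357.0, 144.0], [338.0, 188.0], [265.0, 188.0], [254.0, 183.0], [280.0, 113.0]]
[[0.6734 0.3039 0.01  ]
 [0.6551 0.2454 0.01  ]
 [0.558  0.2403 0.01  ]
 [0.5431 0.2463 0.01  ]
 [0.5731 0.3366 0.01  ]] [0.0613 0.0973 0.016  0.0951]
[0.3376 0.274  0.045 ]
[0.5165 0.3042 0.045 ]
[0.4287 0.2888 0.052 ]
dr 206 [175. 136.] [230. 146.] (array([0.4852, 0.3007, 0.047 ]), np.float64(-169.8093887274046))
dr 257 [134. 141.] [172. 155.] (array([0.4268, 0.2896, 0.047 ]), np.float64(-169.67836270566616))
dr 189 [ 79. 148.] [132. 159.] (array([0.3708, 0.2806, 0.047 ]), np.float64(-169.994844516665))
125 206 128 208 131 205 134 240 137 128 140 186 143 251 146 204 149 114 152 218 155 225 158 128 161 187 164 252 167 166 170 116 173 247 176 187 179 203
```

advance(motion=[0.3,0.725,0,0,0,0.3,0.725,0,0,0,0,0,2,0,0,0,0,2,0,0,0,0,2,0,0,0,0,2,0,0,0,0,1.25,0,0,0,0,0.5,0,0,0,0,0,0,0])

```text
time_s: 7.2
position: [0.6068, 0.2722, 0.0752]
tool_rot: [[-0.051, 0.999, -0.002], [0.999, 0.051, -0.0], [-0.0, -0.002, -1.0]]
ft_force: [0.4, -0.5, -1.6]
grip_width: 0.0096
gripper_force: 49.5
```

```bash
python3 -c "
from h import *
plan((.608,.2727,.0637),92.9)"
```

```text
t 7.2 yaw 92.94 turn toolz 0.04 d_old [0.0004 0.0012 0.0115] d_new [0.0004 0.0012 0.0115]
```

advance(motion=[0,0,0.3,0,0,0,0,0.2,0,0,0,0,0.1,0,0,0,0,0,0,0])

```text
time_s: 7.6
position: [0.6076, 0.2726, 0.0638]
tool_rot: [[-0.051, 0.999, 0.0], [0.999, 0.051, 0.0], [0.0, 0.0, -1.0]]
ft_force: [0.4, 0.8, -0.5]
grip_width: 0.0101
gripper_force: 49.5
```

```bash
python3 -c "
from h import *
plan((.608,.2727,.0637),92.9)"
```

```text
t 7.6 yaw 92.95 turn toolz 0.05 d_old [0.0001 0.0004 0.0001] d_new [0.0001 0.0004 0.0001]
```

advance(motion=[0,0,0.05,0,0,0,0,0.05,0,0,0,0,0,0,0.02,0,0,0,0,0.035,0,0,0,0,0.035,0,0,0,0,0.035,0,0,-1,0,0.035,0,0,-2,0,0.035,0,0,-2,0,0.035,0,0,0,0,0.035])

```text
time_s: 8.6
position: [0.6097, 0.2731, 0.1677]
tool_rot: [[-0.051, 0.999, 0.011], [0.999, 0.051, 0.003], [0.002, 0.011, -1.0]]
ft_force: [0.5, 0.3, 0.3]
grip_width: 0.0348
gripper_force: 0.0
```

```bash
python3 - <<'E'
from h import *
d=env.get_image('wrist');cv2.imwrite('pics/w6.png',d['pixels'][:,:,::-1]);print(proj(d,(.6095,.2727,.079)))
plan((.428,.2895,.15),9.8)
E
```

```text
[279.11396403 213.08884469]
t 8.65 yaw 92.95 turn toolz 83.15 d_old [ 0.0259 -0.1796  0.0134] d_new [-0.1751 -0.0472  0.0144]
```

View pics/w6.png

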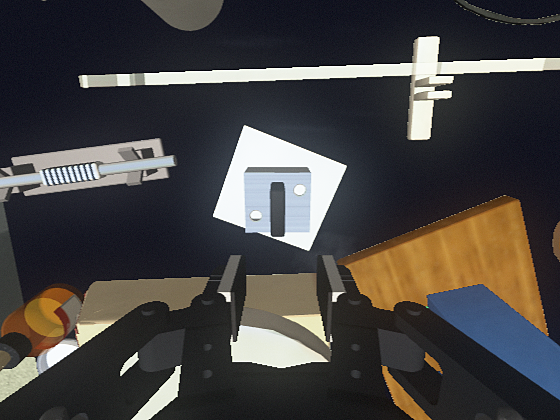

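The cover stands upright near the middle of the tile, which is centred at about (280,188). Next is the drift. I'll check the screen's front end and raise and turn the tool at the same time.

```bash
python3 - <<'E'
from h import *
d=env.get_image('wrist');print(ray(d,(80,82),.157),ray(d,(80,82),0),ray(d,(400,68),.157))
E
```

```text
[0.50991432 0.35637634 0.157     ] [0.4177767  0.36745392 0.        ] [0.65955097 0.37031759 0.157     ]
```

advance(motion=[0.1,-1.5,-1.5,0,0.035,0.2,-2,-1.5,0,0.035,0.2,-2,0,8.5,0.035,0,0,0,8.5,0.035,0,0,0,8.5,0.035,0,0,0,8.5,0.035,0,0,0,8.5,0.035,0,0,0,8.5,0.035,0,0,0,8.5,0.035,0,0,0,8.5,0.035])

```text
time_s: 9.7
position: [0.4968, 0.2767, 0.2196]
tool_rot: [[0.909, 0.416, -0.003], [0.416, -0.909, -0.001], [-0.003, -0.0, -1.0]]
ft_force: [0.3, -0.7, -0.2]
grip_width: 0.035
gripper_force: 0.0
```

```bash
python3 -c "
from h import *
plan((.428,.2895,.16),9.8)"
```

```text
t 9.7 yaw 24.59 turn toolz 14.79 d_old [-0.057  -0.0403  0.0598] d_new [-0.0656 -0.0244  0.0596]
```

To row units: -0.033 m is -1.65, -0.0326 m is -1.63.

advance(motion=[0,0,0,7.4,0.035,0,0,0,7.4,0.035,-1.65,-0.61,0.5,0,0.035,-1.63,-0.61,1.5,0,0.035,0,0,1,0,0.035,0,0,0,0,0.035])

```text
time_s: 10.3
position: [0.4262, 0.2888, 0.1583]
tool_rot: [[0.984, 0.177, -0.007], [0.177, -0.984, -0.003], [-0.007, 0.001, -1.0]]
ft_force: [0.1, -0.5, 1.1]
grip_width: 0.0351
gripper_force: 0.0
```

```bash
python3 - <<'E'
from h import *
plan((.428,.2895,.037),9.8)
np.set_printoptions(precision=4,suppress=True)
d=env.get_image('wrist');g=d['pixels'].astype(int).sum(2)//3
print(proj(d,(.428,.2895,.052)))
cv2.imwrite('pics/w7.png',d['pixels'][:,:,::-1])
E
```

```text
t 10.3 yaw 10.18 turn toolz 0.38 d_old [ 0.0027 -0.0005  0.1212] d_new [ 0.0019 -0.0004  0.1213]
[279.3378 204.5484]
```

View pics/w7.png

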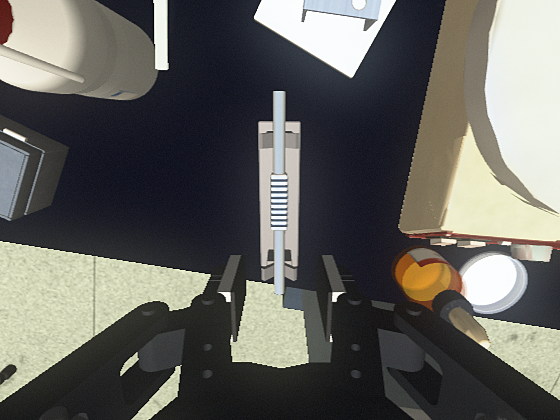

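The drift lies vertically in the view, its grip centred at (279,202) and its ends at (279,92) and (279,293). It's aligned with the jaws, so I'll descend and grip.

To row units: 0.04 m is 2, 0.025 m is 1.25.

advance(motion=[0.075,0,2,0.3,0.035,0,0,2,0,0.035,0,0,1.25,0,0.035,0,0,0.6,0,0.035,0,0,0.1,0,0.035,0,0,0,0,0.02,0,0,0,0,0,0,0,0,0,0,0,0,0,0,0,0,0,0,0,0], squeeze=80)

```text
time_s: 11.35
position: [0.4301, 0.2897, 0.0428]
tool_rot: [[0.985, 0.171, 0.001], [0.171, -0.985, 0.0], [0.001, -0.0, -1.0]]
ft_force: [0.1, -0.5, 0.1]
grip_width: 0.0
gripper_force: 0.0
```

```bash
python3 -c "
from h import *
plan((.428,.2895,.037),9.8)"
```

```text
t 11.35 yaw 9.85 turn toolz 0.05 d_old [-0.0021 -0.0002  0.0058] d_new [-0.0021 -0.0002  0.0058]
```

```bash
python3 - <<'E'
from h import *
d=env.get_image('wrist');s=env.get_image('side')
u=proj(s,(.43,.29,.045)).astype(int);x,y=u
c=cv2.resize(s['pixels'][y-40:y+40,x-40:x+40],(420,420),interpolation=cv2.INTER_CUBIC)
cv2.imwrite('pics/w8.png',np.hstack([d['pixels'][:,100:470],c])[:,:,::-1]);print(env.observe()['grip_width'])
E
```

```text
-8.788860401052337e-05
```

View pics/w8.png

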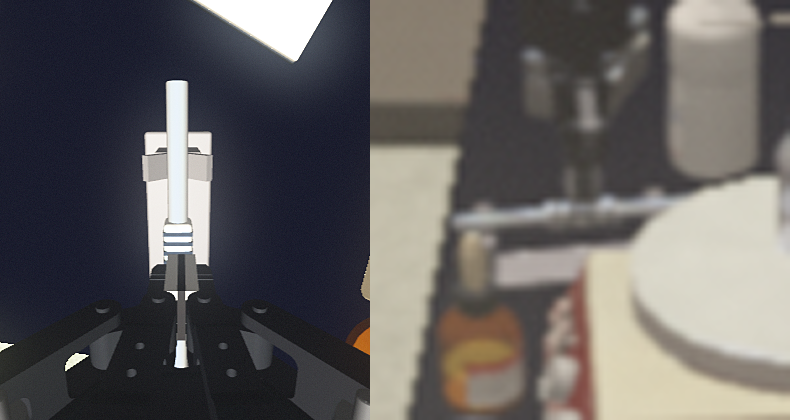

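The view is ambiguous: the jaws read shut while the drift seems to be still in place. I'll lift slightly and check the load.

To row units: -0.03 m is -1.5, -0.02 m is -1.

advance(motion=[0,0,-1,0,0,0,0,-1.5,0,0,0,0,0,0,0,0,0,0,0,0], squeeze=80)

```text
time_s: 11.85
position: [0.43, 0.2896, 0.0927]
tool_rot: [[0.985, 0.171, 0.001], [0.171, -0.985, 0.0], [0.001, -0.0, -1.0]]
ft_force: [1.0, 0.9, -1.2]
grip_width: 0.0002
gripper_force: 0.0
```

```bash
python3 - <<'E'
from h import *
np.set_printoptions(precision=4,suppress=True)
d=env.get_image('wrist');im=d['pixels'].astype(int);g=im.sum(2)//3
cv2.imwrite('pics/w9.png',d['pixels'][:,:,::-1])
print(proj(d,(.5165,.3042,.045)),proj(d,(.3376,.274,.045)),proj(d,(.428,.2895,.052)),'tip pt',proj(d,env.observe()['position']+[0,0,-.011]))
for r in range(40,300,10):
    w=np.where(g[r,230:330]>150)[0]; print(r,(w.min()+230,w.max()+230) if len(w) else None,end=' ')
E
```

```text
[280.4585  92.486 ] [279.3781 347.3132] [279.4769 237.6479] tip pt [279.8447 253.5424]
40 (np.int64(314), np.int64(329)) 50 None 60 None 70 None 80 None 90 (np.int64(274), np.int64(282)) 100 (np.int64(270), np.int64(284)) 110 (np.int64(271), np.int64(284)) 120 (np.int64(271), np.int64(284)) 130 (np.int64(253), np.int64(304)) 140 (np.int64(253), np.int64(304)) 150 (np.int64(253), np.int64(299)) 160 (np.int64(253), np.int64(299)) 170 (np.int64(254), np.int64(303)) 180 (np.int64(254), np.int64(303)) 190 (np.int64(254), np.int64(303)) 200 (np.int64(255), np.int64(303)) 210 (np.int64(255), np.int64(303)) 220 (np.int64(255), np.int64(302)) 230 (np.int64(256), np.int64(302)) 240 (np.int64(256), np.int64(302)) 250 (np.int64(256), np.int64(302)) 260 (np.int64(256), np.int64(302)) 270 None 280 None 290 None
```

```bash
python3 - <<'E'
from h import *
np.set_printoptions(precision=4,suppress=True)
a=cv2.imread('pics/w8.png')[:,:370];b=cv2.imread('pics/w9.png')[:,100:470];w7=cv2.imread('pics/w7.png')[:,100:470]
for n,i in(('w7',w7),('w8',a),('w9',b)):
    g=i.astype(int).sum(2)//3
    print(n,'ends',[r for r in range(60,320) if g[r,178]>110][:1],'edges',[(r,np.where(np.abs(np.diff(g[r,120:240]))>40)[0]+120) for r in (100,115,125)])
    print('   col178',g[200:400:8,178])
d=env.get_image('wrist');o=env.observe();E=np.array(d['extrinsics']);C=-E[:3,:3].T@E[:3,3];print('K',d['K'][0],'cam-tcp',C-o['position'])
print(o['ft_force'],o['grip_width'])
for z in(.04,.045,.05,.06,.095): print(z,'w9 end',proj(d,(.5165,.3042,z)),'w8 end',proj(d,(.5165,.3042,z+.05)))
e=np.array([.30/1,0,0]);s=env.get_image('top');gs=s['pixels'].astype(int)
m=((gs.sum(2)//3>100)&(gs[...,2]>=gs[...,0]+6)).astype(np.uint8)
for p,c,A in comps(m,150,200,185,270,10): print('top',c,A,p.min(0),p.max(0))
E
```

```text
w7 ends [91] edges [(100, array([172, 173, 184, 185])), (115, array([172, 173, 184, 185])), (125, array([157, 158, 183, 184, 199, 200]))]
   col178 [245 132 253 227 212 212 213 213 211 215 213 216 202 211 206 204 201 194
 191 193 209  39  37  32  27]
w8 ends [80] edges [(100, array([165, 166, 186, 187])), (115, array([165, 166, 186, 187])), (125, array([165, 166, 186, 187]))]
   col178 [242 242 242 210 255 255 253  69  66  52  41  37  68  94  95  93  90  86
 250 243 242  29  27  30  30]
w9 ends [90] edges [(100, array([169, 170, 185, 186])), (115, array([169, 170, 185, 186])), (125, array([169, 170, 185, 186]))]
   col178 [238 186 255 251 245 245 255  50  47  34  28  27  52  75  75  69  73  64
 230 210 197  27  22  17  23]
K [315.9199   0.     280.9467] cam-tcp [0.0722 0.0121 0.1533]
[0.0477 0.2558 0.4628] -0.00010038320772888122
0.04 w9 end [280.2698  92.1791] w8 end [280.2193  83.6139]
0.045 w9 end [280.2659  91.5197] w8 end [280.2124  82.4336]
0.05 w9 end [280.2618  90.8257] w8 end [280.205   81.1693]
0.06 w9 end [280.2529  89.3224] w8 end [280.1884  78.35  ]
0.095 w9 end [280.2124  82.4336] w8 end [280.1029  63.8331]
top [160.82 214.76] 50 [159. 207.] [163. 226.]
top [163.9737 238.7105] 38 [162. 235.] [166. 243.]
top [166.1053 251.3684] 19 [165. 245.] [167. 257.]
```

Units first: shifts go in units of 20 mm. So 0.02 m is 1, 0.012 m is 0.6.

advance(motion=[0,0,0,0,0.045,0,0,0,0,0.045,0,0,0,0,0.045,0,0,1,0,0.045,0,0,1,0,0.045,0,0,0.6,0,0.045,0,0,0.25,0,0.045,0,0,0,0,0.045], squeeze=60)

```text
time_s: 12.8
position: [0.4298, 0.2895, 0.035]
tool_rot: [[0.985, 0.171, -0.001], [0.171, -0.985, -0.0], [-0.001, 0.0, -1.0]]
ft_force: [-0.5, 0.4, -0.2]
grip_width: 0.0452
gripper_force: 0.0
```

advance(motion=[0,0,0,0,0.03,0,0,0,0,0.03])

```text
time_s: 13.0
position: [0.4303, 0.2897, 0.0361]
tool_rot: [[0.985, 0.171, 0.001], [0.171, -0.985, 0.0], [0.001, -0.0, -1.0]]
ft_force: [-0.1, -0.5, 0.3]
grip_width: 0.0299
gripper_force: 0.0
```

advance(motion=[0,0,0,0,0.02,0,0,0,0,0.02])

```text
time_s: 13.2
position: [0.4301, 0.2896, 0.0358]
tool_rot: [[0.985, 0.171, 0.001], [0.171, -0.985, 0.0], [0.001, -0.0, -1.0]]
ft_force: [0.1, 0.1, -0.2]
grip_width: 0.02
gripper_force: 0.0
```

advance(motion=[0,0,0,0,0.01])

```text
time_s: 13.3
position: [0.4299, 0.2909, 0.0362]
tool_rot: [[0.985, 0.17, 0.001], [0.17, -0.985, 0.003], [0.001, -0.003, -1.0]]
ft_force: [-2.9, 7.3, 4.6]
grip_width: 0.0117
gripper_force: 58.6
```

advance(motion=[0,0,0,0,0.01])

```text
time_s: 13.4
position: [0.4299, 0.2909, 0.0362]
tool_rot: [[0.985, 0.171, 0.001], [0.171, -0.985, 0.003], [0.001, -0.003, -1.0]]
ft_force: [-2.9, 7.6, 6.4]
grip_width: 0.0112
gripper_force: 58.7
```

```bash
python3 - <<'E'
from h import *
d=env.get_image('wrist');i=d['pixels'];cv2.imwrite('pics/w10.png',i[:,:,::-1]);g=i.astype(int).sum(2)//3
for r in range(180,380,12): print(r,(np.where(np.abs(np.diff(g[r,220:340]))>35)[0]+220))
E
```

```text
180 [242 243 270 289 315]
192 [246 247 269 289 290 312 313]
204 [247 248 269 290 312 313]
216 [247 248 289 290 311 312 313]
228 [247 248 249 265 294 311 312]
240 [248 249 265 295 296 311 312]
252 [248 249 250 265 266 310 311 312]
264 [252 268 293 297]
276 [250 262 263 268 269 270 273 274 287 292 298 311]
288 [248 300 313]
300 [268 293]
312 [261 266 269 282 295]
324 [261 265 267 288 290 293 294]
336 [260 261 263 271 272 288 289 298 300]
348 [259 260 261 262 271 272 288 289 299 300 301 302]
360 [260 261 288 289 290 299 300 301]
372 []
```

Contact this time: the first grasp was a bit too high and slid off the top. I'll re-centre by 1.3 mm, go 4 mm lower and grip again.

To row units: 0.004 m is 0.2, -0.0015 m is -0.075.

advance(motion=[0,0,0,0,0.03,0,0,0,0,0.03,-0.05,-0.075,0.2,0,0.03,0,0,0,0,0.03], squeeze=60)

```text
time_s: 13.85
position: [0.4283, 0.2907, 0.0308]
tool_rot: [[0.985, 0.171, -0.001], [0.171, -0.985, -0.001], [-0.001, 0.0, -1.0]]
ft_force: [-0.3, -0.7, 0.0]
grip_width: 0.0301
gripper_force: 0.0
```

advance(motion=[0,0,0,0,0.02,0,0,0,0,0.01,0,0,0,0,0,0,0,0,0,0], squeeze=80)

```text
time_s: 14.25
position: [0.4287, 0.291, 0.0316]
tool_rot: [[0.985, 0.171, 0.0], [0.171, -0.985, 0.0], [0.0, -0.0, -1.0]]
ft_force: [-1.7, 0.9, 1.1]
grip_width: 0.0114
gripper_force: 79.9
```

advance(motion=[0,0,-0.5,0,0,0,0,-1,0,0,0,0,-2,0,0,0,0,-2,0,0,0,0,-2,0,0,0,0,-2,0,0,0,0,0,0,0])

```text
time_s: 14.95
position: [0.4304, 0.2914, 0.2272]
tool_rot: [[0.985, 0.171, 0.01], [0.171, -0.985, 0.004], [0.01, -0.002, -1.0]]
ft_force: [0.1, 0.9, -0.8]
grip_width: 0.0113
gripper_force: 79.6
```

```bash
python3 - <<'E'
from h import *
d=env.get_image('wrist');i=d['pixels'];cv2.imwrite('pics/w11.png',i[:,:,::-1]);g=i.astype(int).sum(2)//3
for r in range(20,260,16): print(r,(np.where(np.abs(np.diff(g[r,220:340]))>35)[0]+220))
plan((.42,.2,.27),92.9)
E
```

```text
20 [272 301]
36 [264 265 299 336]
52 [268 269]
68 [295 296]
84 [268 269 291 292 322 323 324]
100 [268 269 291 292]
116 [268 269 291 292]
132 [263 264 268 270 292 297 298]
148 [263 264 270 297 298]
164 [264 265 268 290 292 297 298]
180 [264 265 269 290 291 292 297 298]
196 [264 265 269 290 291 292 296 297]
212 [265 266 269 291 296 297]
228 [265 295 297]
244 [265 266 295 296]
t 15.0 yaw 9.84 turn toolz -83.06 d_old [-0.0245  0.0881 -0.0461] d_new [-0.0904 -0.014  -0.0459]
```

The drift is held: 80 N grip, and its edges stay straight in the image. Next I'll turn it to the block's axis and carry it to the small-hole side.

To row units: -0.03 m is -1.5, -0.02 m is -1.

advance(motion=[0,0,-1.5,0,0,0,0,-1,-8.5,0,0,0,0,-8.5,0,0,0,0,-8.5,0,0,0,0,-8.5,0,0,0,0,-8.5,0,0,0,0,-8.5,0,0,0,0,-8.5,0,0,0,0,-8.5,0,0,0,0,-8.5,0])

```text
time_s: 16.0
position: [0.4282, 0.2905, 0.27]
tool_rot: [[0.058, 0.998, -0.003], [0.998, -0.058, -0.001], [-0.001, -0.003, -1.0]]
ft_force: [0.4, 0.8, -0.1]
grip_width: 0.0113
gripper_force: 79.6
```

advance(motion=[0,0,0,-8,0,-2,0,0,-0.5,0,-2.5,0,0,0,0,-2.5,0,0,0,0,-2.5,0,0,0,0,-2.5,0,0,0,0,-2.5,0,0,0,0,-2.5,0,0,0,0,-2.5,0,0,0,0])

```text
time_s: 16.9
position: [0.4604, -0.0997, 0.2703]
tool_rot: [[-0.084, 0.996, -0.002], [0.996, 0.084, 0.001], [0.001, -0.002, -1.0]]
ft_force: [0.7, 0.7, -1.1]
grip_width: 0.0115
gripper_force: 79.6
```

advance(motion=[-2.5,0,0,0,0,-2.5,0,0,0,0,-2.5,0,0,0,0,-2,0,0,0,0,-1,0,0,0,0,0,0,0,0,0])

```text
time_s: 17.5
position: [0.4783, -0.3093, 0.2691]
tool_rot: [[-0.081, 0.997, -0.003], [0.997, 0.081, 0.002], [0.002, -0.003, -1.0]]
ft_force: [-0.7, 0.7, -1.4]
grip_width: 0.0113
gripper_force: 79.6
```

```bash
python3 - <<'E'
from h import *
np.set_printoptions(precision=4,suppress=True)
plan((.4975,-.30,.2),92.9)
d=env.get_image('wrist');i=d['pixels'];cv2.imwrite('pics/w12.png',i[:,:,::-1]);g=i.astype(int).sum(2)//3
o=env.observe();np.savez('w12.npz',K=d['K'],E=d['extrinsics'],p=o['position'],R=o['tool_rot'])
for n,p in(('O top c',(.4975,-.1685,.08)),('plate y-24 x-46',(.4975-.046,-.1685-.024,.008)),('plate far',(.4975+.046,-.1685+.102,.008)),('tip',o['position']+[0,.09,.013])): print(n,proj(d,p))
E
```

```text
t 17.5 yaw 94.66 turn toolz 1.76 d_old [0.0075 0.0201 0.0691] d_new [0.0083 0.0197 0.0691]
O top c [312.5154  47.3516]
plate y-24 x-46 [267.1483  78.5262]
plate far [357.8683 -36.5758]
tip [299.139   68.9277]
```

advance(motion=[2,-1.5,0,1.8,0,2,-1.5,0,0,0,0,0,0,0,0,0,0,0,0,0])

```text
time_s: 17.95
position: [0.4132, -0.2297, 0.2718]
tool_rot: [[-0.055, 0.999, 0.0], [0.999, 0.055, -0.0], [-0.0, 0.0, -1.0]]
ft_force: [0.8, 0.0, -1.2]
grip_width: 0.0113
gripper_force: 79.6
```

```bash
cat > meas.py <<'E'
from h import *
np.set_printoptions(precision=4,suppress=True)
plan((.4975,-.31,.2),92.9)
d=env.get_image('wrist');i=d['pixels'];cv2.imwrite('pics/w13.png',i[:,:,::-1]);g=i.astype(int).sum(2)//3
B=lambda x,y,z:(.4975+x*.9987-y*.0506,-.1685+x*.0506+y*.9987,z)
for n,p in(('topc',B(0,0,.08)),('pin1',B(-.02,-.012,.088)),('pin2',B(.02,.012,.088)),('s1',B(-.038,.094,.01)),('s2',B(.038,.094,.01)),('s3',B(-.038,-.016,.01)),('s4',B(.038,-.016,.01)),('screw',B(.044,.008,.058))): print(n,proj(d,p))
x0,y0=proj(d,B(-.06,.12,0)).astype(int);x1,y1=proj(d,B(.06,-.04,0)).astype(int);print(x0,y0,x1,y1)
for r in range(max(0,y0),y1,5): print(r,[(int(k)+x0,int(g[r,k+x0+2])) for k in np.where(np.abs(g[r,x0+2:x1+2]-g[r,x0:x1])>30)[0][::2]])
E
python3 meas.py
```

```text
t 17.95 yaw 93.13 turn toolz 0.23 d_old [-0.0848  0.0798  0.0718] d_new [-0.0845  0.0801  0.0718]
topc [363.1372 133.3288]
pin1 [345.0402 145.418 ]
pin2 [385.5198 121.7369]
s1 [322.6572  48.7306]
s2 [386.6797  49.0586]
s3 [319.0231 143.3799]
s4 [378.0538 143.6429]
screw [398.0621 125.2022]
304 26 390 161
26 []
31 []
36 [(np.int64(340), 101), (np.int64(342), 219), (np.int64(348), 247), (np.int64(385), 11)]
41 [(np.int64(337), 110), (np.int64(342), 233), (np.int64(346), 205), (np.int64(348), 236), (np.int64(370), 177), (np.int64(376), 143), (np.int64(378), 107), (np.int64(380), 247), (np.int64(384), 23)]
46 [(np.int64(314), 72), (np.int64(318), 139), (np.int64(320), 219), (np.int64(324), 75), (np.int64(335), 125), (np.int64(342), 246), (np.int64(376), 111), (np.int64(378), 202), (np.int64(380), 243), (np.int64(387), 136), (np.int64(389), 85)]
51 [(np.int64(314), 72), (np.int64(318), 194), (np.int64(
[... 2029 characters left out ...]
), 244)]
121 [(np.int64(312), 93), (np.int64(333), 197), (np.int64(335), 243), (np.int64(380), 149), (np.int64(382), 220)]
126 [(np.int64(311), 80), (np.int64(333), 223)]
131 [(np.int64(311), 85), (np.int64(324), 128), (np.int64(334), 247)]
136 [(np.int64(311), 84), (np.int64(324), 134), (np.int64(333), 244), (np.int64(389), 141)]
141 [(np.int64(311), 86), (np.int64(314), 188), (np.int64(320), 163), (np.int64(322), 98), (np.int64(324), 138), (np.int64(333), 247), (np.int64(389), 49)]
146 [(np.int64(311), 89), (np.int64(332), 232), (np.int64(340), 153), (np.int64(388), 148)]
151 [(np.int64(328), 89), (np.int64(330), 124), (np.int64(332), 242), (np.int64(387), 208), (np.int64(389), 41)]
156 []
```

```bash
python3 - <<'E'
from h import *
np.set_printoptions(precision=4,suppress=True)
d=env.get_image('wrist');i=d['pixels'];g=cv2.GaussianBlur(i,(3,3),0).astype(float).sum(2)/3
def edge(r,a,b,s):
    dd=np.diff(g[r,a:b])*s;k=dd.argmax();w=np.clip(dd[max(0,k-2):k+3],0,None);return a+.5+(np.arange(max(0,k-2),max(0,k-2)+len(w))*w).sum()/w.sum()
def fit(rows,a,b,s,z):
    P=np.array([ray(d,(edge(r,a,b,s),r),z)[:2] for r in rows]);k=np.polyfit(P[:,1],P[:,0],1);return k
L=fit(range(60,135,3),306,320,1,.008);R=fit(range(60,104,3),383,396,-1,.008)
TL=fit(range(116,150,3),328,340,1,.08);TR=fit(range(126,150,3),380,402,-1,.08)
for n,k in(('plateL',L),('plateR',R),('topL',TL),('topR',TR)): print(n,'yaw',-np.degrees(np.arctan(k[0])),'x at y=-.1685',np.polyval(k,-.1685))
# front/back rows of block top, col edges
for c in (345,355,365,375):
    col=np.diff(g[:,c]); print(c,[(r,round(col[r])) for r in range(95,170) if abs(col[r])>20], g[100:160:4,c].round())
x,y=proj(d,(.4973,-.13,.045));print(x,y,ray(d,(360,152),.08),ray(d,(360,110),.08),ray(d,(360,39),.057))
o=env.observe();P=o['position']
# drift edges
for r in range(70,250,15):
    dl=edge(r,258,282,1);dr=edge(r,278,302,-1)
    p=o['tool_rot'].T@(ray(d,((dl+dr)/2,r),P[2]+.0134)-P);print(r,round(dl,1),round(dr,1),p[:2])
print([(r,round(g[r,280])) for r in range(30,90,3)])
E
```

```text
plateL yaw 2.7148979571177 x at y=-.1685 0.4511004826065584
plateR yaw 12.824663286221176 x at y=-.1685 0.5510024124446579
topL yaw 2.579885224857047 x at y=-.1685 0.4667930916005997
topR yaw 2.811109601042234 x at y=-.1685 0.527310444939704
345 [(151, -57), (152, -93), (153, -40)] [240. 239. 237. 241. 239. 241. 240. 239. 242. 240. 227. 213. 242. 181.
  51.]
355 [(151, -55), (152, -94), (153, -42)] [241. 241. 239. 243. 242. 241. 241. 241. 239. 240. 240. 238. 242. 185.
  52.]
365 [(151, -43), (152, -100), (153, -54)] [242. 242. 241. 241. 238. 240. 239. 242. 242. 240. 239. 241. 239. 203.
  53.]
375 [(100, -24), (101, -31), (109, 57), (110, 30), (151, -43), (152, -100), (153, -55)] [202. 175. 144. 242. 239. 240. 239. 240. 238. 238. 240. 241. 241. 203.
  52.]
359.12515672104814 95.73303530148519 [ 0.4974 -0.1892  0.08  ] [ 0.4919 -0.1464  0.08  ] [ 0.4885 -0.0755  0.057 ]
70 261.9 282.2 [ 0.0916 -0.0038]
85 269.2 292.2 [ 0.086  -0.0002]
100 269.3 292.0 [ 0.0801 -0.0003]
115 269.4 291.7 [ 0.0742 -0.0003]
130 269.7 291.5 [ 0.068  -0.0003]
145 269.9 291.5 [ 0.0617 -0.0002]
160 270.0 291.4 [ 0.0552 -0.0002]
175 270.2 291.4 [ 0.0486 -0.0002]
190 270.3 291.3 [ 0.0417 -0.0002]
205 270.6 291.2 [ 0.0347 -0.0001]
220 270.7 290.7 [ 0.0275 -0.0002]
235 265.6 295.7 [ 0.02   -0.0002]
[(30, 27), (33, 26), (36, 26), (39, 27), (42, 27), (45, 28), (48, 28), (51, 29), (54, 29), (57, 31), (60, 31), (63, 30), (66, 32), (69, 32), (72, 38), (75, 214), (78, 207), (81, 206), (84, 207), (87, 207)]
```

```bash
python3 -c "
from h import *
plan((.5035,-.303,.0446),92.7)"
```

```text
t 18.05 yaw 93.08 turn toolz 0.38 d_old [-0.0763  0.0852  0.227 ] d_new [-0.0759  0.0859  0.2269]
```

advance(motion=[-1.315,1.55,0,0.4,0,-1.315,1.55,0,0,0,-1.315,1.55,0,0,0,0,0,2,0,0,0,0,2,0,0,0,0,2,0,0,0,0,2,0,0,0,0,1.5,0,0,0,0,0,0,0])

```text
time_s: 18.95
position: [0.5092, -0.3047, 0.0769]
tool_rot: [[-0.046, 0.999, -0.006], [0.999, 0.046, 0.006], [0.006, -0.006, -1.0]]
ft_force: [-0.4, 0.0, -1.5]
grip_width: 0.0113
gripper_force: 79.6
```

```bash
python3 -c "
from h import *
plan((.5035,-.303,.0446),92.7)"
```

```text
t 18.95 yaw 92.63 turn toolz -0.07 d_old [ 0.0017 -0.0054  0.0323] d_new [ 0.0019 -0.0056  0.0323]
```

advance(motion=[0.05,-0.25,1,0,0,0,0,0.4,0,0,0,0,0.2,0,0,0,0,0,0,0])

```text
time_s: 19.35
position: [0.5058, -0.3052, 0.05]
tool_rot: [[-0.046, 0.999, 0.001], [0.999, 0.046, -0.001], [-0.001, 0.001, -1.0]]
ft_force: [0.3, -0.0, -1.1]
grip_width: 0.0112
gripper_force: 79.6
```

```bash
python3 - <<'E'
from h import *
plan((.5035,-.303,.0446),92.7)
np.set_printoptions(precision=4,suppress=True)
d=env.get_image('wrist');i=d['pixels'];cv2.imwrite('pics/w14.png',i[:,:,::-1]);g=i.astype(int).sum(2)//3
print('entry',proj(d,(.4981,-.190,.058)),'top L,R',proj(d,(.4981-.03,-.191,.08)),proj(d,(.4981+.03,-.1885,.08)))
for r in range(0,130,8):print(r,[(int(k)+180,int(g[r,k+182])) for k in np.where(np.abs(g[r,182:382]-g[r,180:380])>30)[0][::2]])
E
```

```text
t 19.35 yaw 92.64 turn toolz -0.06 d_old [ 0.0023 -0.0022  0.0054] d_new [ 0.0023 -0.0022  0.0054]
entry [274.5081   5.6034] top L,R [183.2074 -18.1573] [363.3261 -17.0462]
0 [(190, 80), (253, 143), (255, 191), (293, 80), (359, 31)]
8 [(190, 71), (254, 152), (256, 215), (292, 124), (294, 93), (359, 17)]
16 [(191, 77), (196, 183), (198, 218), (207, 75), (340, 181), (342, 217), (353, 77), (358, 30)]
24 [(191, 71), (196, 128), (198, 224), (212, 81), (338, 213), (351, 181), (353, 84), (358, 18)]
32 [(192, 69), (357, 34)]
40 []
48 []
56 []
64 []
72 []
80 [(267, 114), (269, 181), (291, 60)]
88 [(267, 105), (269, 184), (291, 49)]
96 [(267, 98), (269, 184), (291, 48)]
104 [(267, 95), (269, 183), (291, 47)]
112 [(267, 85), (269, 182), (291, 44)]
120 [(267, 86), (269, 180), (291, 37)]
128 [(268, 148), (270, 187), (291, 39)]
```

To row units: 0.0045 m is 0.225, -0.002 m is -0.1.

advance(motion=[0,-0.1,0.225,0,0,0,-0.025,0.05,0,0,0,0,0,0,0])

```text
time_s: 19.7
position: [0.5027, -0.305, 0.044]
tool_rot: [[-0.046, 0.999, -0.0], [0.999, 0.046, 0.0], [0.0, -0.0, -1.0]]
ft_force: [0.1, -0.4, -1.1]
grip_width: 0.0115
gripper_force: 79.6
```

```bash
python3 -c "
from h import *
plan((.5035,-.303,.0446),92.7)"
```

```text
t 19.7 yaw 92.64 turn toolz -0.06 d_old [ 0.0019  0.0009 -0.0006] d_new [ 0.0019  0.0009 -0.0006]
```

advance(motion=[0.5,0.035,-0.03,0,0,0.4,0,0,0,0,0.3,0,0,0,0,0.2,0,0,0,0,0,0,0,0,0])

```text
time_s: 20.2
position: [0.5023, -0.2763, 0.0446]
tool_rot: [[-0.047, 0.999, -0.0], [0.999, 0.047, 0.0], [0.0, -0.0, -1.0]]
ft_force: [-0.3, -0.2, -1.0]
grip_width: 0.0112
gripper_force: 79.6
```

advance(motion=[0.15,0,0,0,0,0.15,0,0,0,0,0.15,0,0,0,0])

```text
time_s: 20.5
position: [0.5025, -0.2705, 0.0452]
tool_rot: [[-0.046, 0.999, 0.002], [0.999, 0.046, -0.006], [-0.006, 0.002, -1.0]]
ft_force: [-0.9, -13.8, 0.2]
grip_width: 0.0114
gripper_force: 79.7
```

```bash
python3 -c "
from h import *
plan((.4997,-.2229,.0446),92.7)"
```

```text
t 20.5 yaw 92.66 turn toolz -0.04 d_old [ 0.0477 -0.0006  0.0003] d_new [ 0.0477 -0.0005  0.0006]
```

To row units: 0.004 m is 0.2.

advance(motion=[0.2,0,0,0,0,0.2,0,0,0,0,0.2,0,0,0,0,0.2,0,0,0,0])

```text
time_s: 20.9
position: [0.5017, -0.2553, 0.0454]
tool_rot: [[-0.046, 0.999, 0.002], [0.999, 0.046, -0.007], [-0.007, 0.002, -1.0]]
ft_force: [-2.2, -13.2, -0.6]
grip_width: 0.0116
gripper_force: 79.7
```

advance(motion=[0.2,0,0,0,0,0.2,0,0,0,0,0.2,0,0,0,0,0.2,0,0,0,0])

```text
time_s: 21.3
position: [0.5003, -0.2356, 0.0444]
tool_rot: [[-0.046, 0.999, -0.0], [0.999, 0.046, 0.0], [0.0, -0.0, -1.0]]
ft_force: [0.2, -0.9, -1.9]
grip_width: 0.0117
gripper_force: 79.5
```

```bash
python3 -c "
from h import *
plan((.4997,-.2229,.0446),92.7)"
```

```text
t 21.3 yaw 92.63 turn toolz -0.07 d_old [ 0.0127  0.     -0.0002] d_new [ 0.0127  0.     -0.0002]
```

To row units: 0.004 m is 0.2.

advance(motion=[0.2,0,0,0,0,0.2,0,0,0,0,0.2,0,0,0,0,0.2,0,0,0,0,0,0,0,0,0])

```text
time_s: 21.8
position: [0.4995, -0.2194, 0.0445]
tool_rot: [[-0.047, 0.999, -0.0], [0.999, 0.047, 0.0], [0.0, -0.0, -1.0]]
ft_force: [-0.0, 0.2, -1.2]
grip_width: 0.0116
gripper_force: 79.6
```

advance(motion=[-0.5,0,0,0,0,-1,0,0,0,0,-1.5,0,0,0,0,-1.5,0,0,0,0,-1,0,0,0,0,0,0,0,0,0,0,0,-1,0,0,0,0,-2,0,0,0,0,-2,0,0,0,0,-2,0,0])

```text
time_s: 22.8
position: [0.5043, -0.3301, 0.186]
tool_rot: [[-0.046, 0.999, -0.0], [0.999, 0.046, 0.0], [0.0, -0.0, -1.0]]
ft_force: [-0.4, -0.8, -1.1]
grip_width: 0.0114
gripper_force: 79.6
```

```bash
python3 -c "
from h import *
plan((.43,-.2229,.2718),92.7)"
```

```text
t 22.8 yaw 92.63 turn toolz -0.07 d_old [ 0.1105 -0.0693 -0.0857] d_new [ 0.1106 -0.0691 -0.0858]
```

advance(motion=[0,0,-2.25,0,0,0,0,-2,0,0,1.75,-1.5,0,0,0,1.75,-1.5,0,0,0,1.75,-1.2,0,0,0,0,0,0,0,0])

```text
time_s: 23.4
position: [0.4132, -0.2255, 0.2701]
tool_rot: [[-0.047, 0.999, -0.001], [0.999, 0.047, 0.001], [0.001, -0.001, -1.0]]
ft_force: [0.1, 0.5, -1.6]
grip_width: 0.0111
gripper_force: 79.6
```

```bash
python3 - <<'E'
from h import *
np.set_printoptions(precision=4,suppress=True)
plan((.42,.2,.27),92.7)
d=env.get_image('wrist');i=d['pixels'];cv2.imwrite('pics/w15.png',i[:,:,::-1]);g=i.astype(int).sum(2)//3
B=lambda x,y,z:(.4971+x*.9989-y*.0471,-.168+x*.0471+y*.9989,z)
for n,p in(('floor near',B(0,.025,.043)),('floor far',B(0,.092,.043)),('plug at 55',B(0,.055,.0555)),('plug end rear',B(0,.035,.06)),('L',B(-.017,.055,.043)),('R',B(.017,.055,.043))):print(n,proj(d,p))
c=int(proj(d,B(0,.055,.043))[0])
for r in range(20,140,4):print(r,g[r,c-24:c+26:4])
E
```

```text
t 23.4 yaw 92.71 turn toolz 0.01 d_old [0.4247 0.027  0.0006] d_new [0.4247 0.0269 0.0001]
floor near [356.2488 112.4721]
floor far [360.5034  47.8057]
plug at 55 [360.797   83.2092]
plug end rear [360.4532 102.5616]
L [342.9222  84.3749]
R [373.2712  84.3955]
20 [29 28 27 29 27 28 27 30 23 27 27 24 24]
24 [32 29 28 26 27 28 31 27 33 28 28 29 26]
28 [29 29 27 30 31 30 33 28 29 33 27 30 28]
32 [31 32 30 31 33 31 30 32 32 34 29 29 34]
36 [35 31 23  0  2  2  0  1  1  2  2  2  2]
40 [ 35  36 107 248 245 244 245 245 245 245 245 246 241]
44 [ 32  73 109 249  63  65  65  62  61  66  63 123 242]
48 [ 86 130 156 240 242 239 243 244 240 244 243 118 243]
52 [ 89 129 208 235 241 240 243 245 239 243 243 113 241]
56 [ 89 131 220 232 241 240 243 245 241 242 246  97 248]
60 [ 87 131 212 218 240 239 243 244 239 242 249 110 252]
64 [ 95 129 215 218 241 245 247 235 247 248 242 167 237]
68 [ 96 128 233 242 197
[... 312 characters left out ...]
2  73]
92 [122 119 240 241 133 199 209 211 201 173 116 241  84]
96 [125 124 240 242 148 202 209 209 205 159 125 243  88]
100 [126 125 240 241 189 105 104 105 167 246 122 244  89]
104 [131 119 240 238 239 240 240 240 242 242 117 251  95]
108 [131 239 240 237 238 241 241 240 242 239 253  92 100]
112 [129 244 239 238 240 242 241 240 242 239 254  99  95]
116 [116 242 239 240 241 243 238 237 241 241 243 248 243]
120 [116 237 239 241 240 242 242 241 240 238 236 239 243]
124 [144 244 240 239 241 240 243 240 236 241 241 241 168]
128 [140 239 239 241 239 240 239 241 241 237 238 237 251]
132 [167 238 241 238 239 240 239 242 241 239 240 239 239]
136 [196 239 239 242 241 239 241 241 242 237 236 239 239]
```

The plug lies in the tray: a grey cylinder at image rows 67–99, centred about 55 mm along y. Now I'll return the drift.

To row units: 0.048 m is 2.4, 0.03 m is 1.5.

advance(motion=[1.5,0.1,0,0,0,2.4,0.2,0,0,0,2.4,0.2,0,0,0,2.4,0.2,0,0,0,2.4,0.2,0,0,0,2.4,0.2,0,0,0,2.4,0.2,0,0,0,2.4,0.2,0,0,0,2.4,0.2,0,0,0,2.4,0.2,0,0,0])

```text
time_s: 24.45
position: [0.4333, 0.2363, 0.2695]
tool_rot: [[-0.046, 0.999, 0.0], [0.999, 0.046, 0.0], [0.0, 0.0, -1.0]]
ft_force: [1.1, 0.3, -0.8]
grip_width: 0.0113
gripper_force: 79.6
```

advance(motion=[1.75,0.1,0,0,0,0,0,0,8.5,0,0,0,0,8.5,0,0,0,0,8.5,0,0,0,0,8.5,0,0,0,0,8.5,0,0,0,0,8.5,0,0,0,0,8.5,0,0,0,0,8.5,0,0,0,0,8.5,0])

```text
time_s: 25.45
position: [0.4341, 0.2693, 0.2693]
tool_rot: [[0.962, 0.272, -0.0], [0.272, -0.962, -0.0], [-0.0, 0.0, -1.0]]
ft_force: [0.5, 0.6, -0.5]
grip_width: 0.0114
gripper_force: 79.6
```

advance(motion=[0,0,0,6.3,0,0,0,0,0,0,0,0,0,0,0])

```text
time_s: 25.75
position: [0.4336, 0.2693, 0.2693]
tool_rot: [[0.985, 0.174, -0.0], [0.174, -0.985, -0.0], [-0.0, 0.0, -1.0]]
ft_force: [-0.7, -0.7, -1.1]
grip_width: 0.0116
gripper_force: 79.6
```

```bash
python3 -c "
from h import *
plan((.4287,.291,.08),9.85)"
```

```text
t 25.75 yaw 9.99 turn toolz 0.14 d_old [-0.0011 -0.0222  0.1893] d_new [-0.0011 -0.0222  0.1893]
```

To row units: 0.04 m is 2, 0.025 m is 1.25.

advance(motion=[-0.025,-0.625,0,0,0,-0.025,-0.5,0,0,0,0,0,2,0,0,0,0,2,0,0,0,0,2,0,0,0,0,2,0,0,0,0,1.25,0,0,0,0,0,0,0])

```text
time_s: 26.55
position: [0.4264, 0.2916, 0.0817]
tool_rot: [[0.985, 0.172, -0.006], [0.172, -0.985, -0.002], [-0.006, 0.001, -1.0]]
ft_force: [0.0, 0.6, -0.5]
grip_width: 0.011
gripper_force: 79.6
```

```bash
python3 -c "
from h import *
plan((.4287,.291,.032),9.85)"
```

```text
t 26.55 yaw 9.92 turn toolz 0.07 d_old [0.0025 0.0009 0.0497] d_new [0.0022 0.0009 0.0497]
```

To row units: 0.02 m is 1, 0.015 m is 0.75.

advance(motion=[0.05,0.04,1,0,0,0,0,0.75,0,0,0,0,0.5,0,0,0,0,0,0,0])

```text
time_s: 26.95
position: [0.4293, 0.2912, 0.0396]
tool_rot: [[0.985, 0.172, -0.0], [0.172, -0.985, -0.0], [-0.0, -0.0, -1.0]]
ft_force: [0.7, 0.3, -0.6]
grip_width: 0.0114
gripper_force: 79.6
```

```bash
python3 -c "
from h import *
plan((.4287,.291,.032),9.85)"
```

```text
t 26.95 yaw 9.88 turn toolz 0.03 d_old [-0.0006  0.0001  0.0076] d_new [-0.0006  0.0001  0.0076]
```

To row units: 0.004 m is 0.2, 0.003 m is 0.15.

advance(motion=[0,0,0.2,0,0,0,0,0.15,0,0,0,0,0.05,0,0,0,0,0,0,0,0,0,0,0,0.014,0,0,0,0,0.025,0,0,0,0,0.035,0,0,0,0,0.035])

```text
time_s: 27.75
position: [0.4294, 0.2908, 0.0317]
tool_rot: [[0.985, 0.171, 0.0], [0.171, -0.985, 0.0], [0.0, -0.0, -1.0]]
ft_force: [0.8, 0.3, -0.6]
grip_width: 0.0351
gripper_force: 0.0
```

advance(motion=[0,0,-0.5,0,0.035,0,0,-1,0,0.035,0,0,-2,0,0.035,0,0,-2,0,0.035,0,0,-1.5,0,0.035,0,0,0,0,0.035,0,0,0,0,0.035])

```text
time_s: 28.45
position: [0.4292, 0.2908, 0.1722]
tool_rot: [[0.985, 0.171, 0.001], [0.171, -0.985, 0.0], [0.001, -0.0, -1.0]]
ft_force: [0.3, -0.8, -0.1]
grip_width: 0.0351
gripper_force: 0.0
```

```bash
python3 - <<'E'
from h import *
np.set_printoptions(precision=4,suppress=True)
d=env.get_image('wrist');i=d['pixels'];cv2.imwrite('pics/w16.png',i[:,:,::-1]);g=cv2.GaussianBlur(i,(3,3),0).astype(float).sum(2)/3
print('pred ends',proj(d,(.4287+.0887,.291+.0154,.045)),proj(d,(.4287-.0887,.291-.0154,.045)))
c=278
print([(r,int(g[r,c])) for r in range(70,320,6)])
for r in range(95,300,15): print(r,np.where(np.abs(np.diff(g[r,240:320]))>18)[0]+240)
t=env.get_image('top')['pixels'].astype(int);m=(t.sum(2)//3>215).astype(np.uint8)
E
```

```text
pred ends [279.596   97.6283] [279.7664 289.3177]
[(70, 48), (76, 46), (82, 42), (88, 40), (94, 36), (100, 209), (106, 208), (112, 208), (118, 207), (124, 207), (130, 207), (136, 207), (142, 206), (148, 207), (154, 207), (160, 207), (166, 206), (172, 207), (178, 244), (184, 245), (190, 221), (196, 197), (202, 145), (208, 106), (214, 113), (220, 176), (226, 227), (232, 205), (238, 204), (244, 205), (250, 206), (256, 206), (262, 207), (268, 206), (274, 207), (280, 208), (286, 206), (292, 201), (298, 194), (304, 196), (310, 202), (316, 207)]
95 []
110 [273 274 275 276 284 285 286]
125 [273 274 275 276 284 285 286]
140 [259 260 261 274 275 283 284 299 300]
155 [259 260 261 262 283 286 298 299 300]
170 [260 261 262 283 286 298 299 300]
185 [260 261 262 270 271 273 286 287 288 289 298 299 300]
200 [260 261 262 272 273 286 287 289 298 299 300]
215 [261 262 263 286 287 289 297 298 299]
230 [261 262 263 276 283 284 286 297 298 299]
245 [261 262 263 283 284 286 297 298 299]
260 [262 263 264 273 276 283 284 287 297 298 299]
275 [263 264 273 275 276 283 284 285 286 288 289 296 297 298]
290 [244 245 246 277 279 284 285 315 316]
```

The drift is back in both V's. Its end is at row 97, as predicted, and it is centred in the cradle (columns 274–285 within 260–299). The arm is clear, so I'll hand in.

```bash
python3 -c "
from rig import env
print(env.close_job())"
```

```text
the job is handed in; nothing more can be done
None
```

I handed the job in at about 28.5 s of the 66 s allowed: the cover stands on the tile, the plug is in the catch tray and the drift is back in its cradle, but the rig returned no verdict on whether it passed.

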